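# Seat the reader's lens barrel in its V-bed and hold it down on both contact strips

### The arm

A 7-joint arm with a two-finger parallel gripper is mounted at the origin on a cart in front of the work surface, level with it; the furniture and walls round the work are solid. World frame = base frame: x ahead of the robot, y to its left, z up, the work surface at z = 0. Lengths are in m, angles in rad, forces in N, time in s.
With the tool pointing down it reaches from about 0.35 to 0.9 m from the base axis. Payload 7.2 kg.
Tool frame: the origin (TCP) lies on the centre line of the jaws, within the pads' length; the fingertips stand 14 mm ahead of it and the grasp point (between the pads) lies 5 mm behind it; z points along the fingers, y is the direction in which the jaws open and shut (so a half turn about z gives the same grasp; the last joint's range is limited). The gripper opens to 88 mm and grips with 3 to 60 N. Pads are 20 mm wide; open, the fingers measure 115 mm over their backs; the gripper's body (75 mm by 178 mm) begins 61 mm behind the grasp point.
Start: joints at [1.218, 0.411, -0.013, 1.596, 0.006, 1.134, -0.082], TCP at [0.176, -0.6, 0.237] pointing down, gripper open.
Joint ranges: [-2.95, 2.95], [-0.29, 1.99], [-1.47, 1.44], [0.14, 2.54], [-1.03, 4.17], [0.13, 1.85], [-2.86, 2.86]. Speed limits (rad/s): [2.39, 2.39, 3.01, 3.01, 3.14, 3.14, 3.14].

### API

Orientations are given as a unit quaternion [x, y, z, w].
In Python, from cell import env, eyes, ticket gives the robot as it stands.
- The arm moves only by the tool play_rows, never from a script. Its argument "motion" is a list of rows, each an object of numbers: "grip": the closure, from 0 (fully open) to 1 (shut); "tx", "ty", "tz": the shift along the tool's x, y, z in m; "rx", "ry", "rz": the turn, a rotation vector about the tool's x, y, z in rad. In form: [{"grip": .., "tx": .., "ty": .., "tz": .., "rx": .., "ry": .., "rz": ..}, ...]. A call has 1 to 10 rows; each row is the pose to reach, as a shift and turn from the pose commanded when the call began, along the tool's axes at that moment; what a row does not reach only later rows make up. A row lasts 1/8 s, in which the tool goes at most 62.5 mm and 10.7 degrees, less where a joint would pass 70% of its speed; a pose out of reach is approached as far as the arm can. A call with a gripper value outside its range is refused whole. The fingers move at their own pace and stop on an object; the grip force is fixed at half the most. Time passes only in rows, so rows that repeat a pose let the fingers close. It gives the time, the measured TCP pose, the force and the opening at its end, in the units of the state.
- env.sense(): the state, without advancing time (a new reading comes with each control period).
- eyes.capture(name): name is "scene" or "top" or "wrist"; returns a dict with "pixels" (384x512x3 uint8, blue, green, red), "depth" (384x512 float32, m along the optical axis (not along the pixel's ray), 0 where there is no reading), "fx", "fy", "cx", "cy" (pixels), "k1" (the pictures are not rectified: a ray, as slopes to the right and down, at radius r is drawn at 1 + k1 r^2 times it, then the intrinsics apply), "R" (3x3) and "t" (3): a world point X has camera coordinates R X + t. Camera axes: x right, y down, z forward; pixel columns grow to the right and rows downward; lengths in m; the calibration is good to about 2 mm. A picture is of the moment at which its call begins.
- ticket.sign_off(): hands the job in, once; it reports no verdict.
The state is a dict: "clock": time; "joints": joint angles; "qd": joint speeds; "joint_torque": joint torques, N m; "eef_pos": TCP position; "orientation": TCP orientation; "ft_force": force on the tool from outside, world axes, zero at the start; "torque": the same for the moment, N m; "gripper_width": finger opening in m.
Only numpy, scipy, OpenCV 4.12 (cv2) and the standard library are available. Lean on these libraries where they do the work, as an engineer would, in place of code of your own. Each camera call takes 0.05 s, during which the arm holds its last target.

### The job

Refit the cleaned lens barrel (the one with the narrow neck) in the tube reader: pull the keeper knob fully out until it stays out, lay the barrel down into the two V saddles with its neck end towards the detector head and let go of it there, then push the knob fully home so that the keeper tongue lies over the neck. Finally press the barrel down in the middle, firmly but not hard, so that it bears on the contact strips on both flanks of the V, and finish while still holding it pressed like that, for the check reading that is taken before its clamp goes on. Leave the plain tube without a neck in its tray.

Things in the scene. Friction and masses are not known exactly. Their poses are not given: they have to be found in the camera images.
- lens_barrel: aluminium lens barrel, loose, 0.16 kg, 140 mm long, lying level. Origin on its axis at half length; x along it to the neck end (away from the robot at the start, within 25 degrees), z may point any way round x. 32 mm diameter from x = -70 to +36 (dark grip rings -34 to +8), 18 mm dark neck +36 to +56, 32 mm collar +56 to +70, lens glass on its face
- neck (a point): the middle of the lens barrel's neck: on its axis, 46 mm from the barrel's origin along its x
- tray_a: grey storage tray of the lens barrel, fixed, 158 x 47 mm, origin at the underside's centre, x along it. The barrel lies in it parallel to x, its axis 21 mm above the worktop, its origin within 2 mm of the tray's. The 19 mm high side walls are cut away from x = -40 to +14 for fingers; there only a floor 30 mm wide and 5 mm thick lies under the barrel
- plain_tube: spare plain aluminium tube of the same 32 mm diameter, 124 mm long, without neck, lying in another such tray; origin on its axis at half length. It stays there
- lens_bed: the reader's optical bed, fixed: grey base plate 186 x 76 x 12 mm carrying two aluminium V saddles, a keeper slide, and at its +x end a white detector head (72 x 92 mm, 91 mm high). Origin: underside of the plate, below the seated barrel's origin. x along the optical axis to the detector head (away from the robot, within 21 degrees), y left, z up
- seat (a point): where the barrel's origin lies when seated: on the optical axis, 50 mm above the worktop, axes as lens_bed. The 90 degree V saddles, open upwards, span x = -62 to -40 and +14 to +34; upper edges 48 mm above the worktop, 21 mm either side of the axis. Between them (x = -40 to +14) fingers have free room beside the barrel down to the 12 mm base plate
- vee_left: black contact strips on the left (+y) flanks of both saddles, part of the bed; origin and axes as lens_bed. The seated barrel touches them 11 mm left of and 11 mm below its axis
- vee_right: the same on the right (-y) flanks
- keeper (a joint): keeper slide, m: 0 = home, 0.036 = fully out along the bed's +y. A spring detent holds it at both ends: about 4 N to leave an end; within the last 4 mm before an end it snaps in by itself, elsewhere it stays where it is left (0.5 N friction)
- keeper_tip (a point): the inner end of the keeper's steel tongue (10 mm wide along x, 5 mm thick, 46 mm along the bed's x, underside 61.5 mm above the worktop). Home it lies 10 mm right of the optical axis and blocks the V from above; out, 26 mm left of it. Home, it covers the seated barrel's neck with 2.5 mm air below and 5 mm to each shoulder
- keeper_knob (a point): centre of the keeper's black pull knob, a cylinder of 25 mm diameter, 19 mm long, axis along the bed's y, 64 mm above the worktop, moving with the slide; at home 46 mm along x and 102 mm along y of the bed. Grip it across its diameter from above. The slide's guide block (82 mm high with its detent pin) ends 26 mm from the knob's inner face when home

How it is judged:
On the way, in this order (a step that is already met when the one before it is completed fails the run):
1. the keeper is pulled fully out and stays there (value of joint keeper above 0.032 m), for 0.2 s.
2. the barrel lies in both saddles, let go, the keeper still out (value of joint keeper above 0.03 m and x of lens_barrel in the frame of seat between -0.006 and 0.006 m and y of lens_barrel in the frame of seat between -0.002 and 0.002 m and z of lens_barrel in the frame of seat between -0.002 and 0.002 m and x of neck in the frame of seat between 0.04 and 0.052 m and y of neck in the frame of seat between -0.002 and 0.002 m and z of neck in the frame of seat between -0.002 and 0.002 m and contact force between the fingers and lens_barrel below 0.2 N), for 0.2 s.
3. the keeper is home over the barrel's neck (value of joint keeper below 0.004 m and x of lens_barrel in the frame of seat between -0.006 and 0.006 m and y of lens_barrel in the frame of seat between -0.002 and 0.002 m and z of lens_barrel in the frame of seat between -0.002 and 0.002 m and x of neck in the frame of seat between 0.04 and 0.052 m and y of neck in the frame of seat between -0.002 and 0.002 m and z of neck in the frame of seat between -0.002 and 0.002 m), for 0.2 s.
At the end, for the whole second after the job is handed in: Still held at the end: keeper home within 4 mm; barrel in the V (within 6 mm along, 2 mm across and in height); fingers on the barrel, which bears on the left and on the right strips with more than 2.5 N each (its weight alone gives at most 1.4 N) (all of step 3 and contact force between lens_barrel and vee_left above 2.5 N and contact force between lens_barrel and vee_right above 2.5 N and contact force between the fingers and lens_barrel above 1 N and linear speed of lens_barrel below 0.01 m/s); the arm keeps its last pose, push and grip.
It fails at once if the lens barrel is pressed or knocked against the bed with more than 60 N (contact force between lens_barrel and lens_bed above 60 N).
It fails at once if the plain tube is disturbed (moved more than 30 mm) (distance of plain_tube from where it was at the start of the episode above 0.03 m).
It also fails if it takes over 67 s, if anything falls off the work surface, if the arm or the gripper's body presses on something with over 40 N, if the wrist force passes 120 N, or if a joint passes its speed limit or range.

## Working session

There is one attempt and no reset: what is moved stays moved. The work goes in short steps, Python scripts to look and compute and a tool call to move; the robot and the scene stay as the last step left them, time stands still between calls to the robot, and variables do not carry over. Pictures are saved under pics/ and viewed, and the job is handed in when it is done.

Besides the shell and the picture viewer there is one more tool, called after "Request:" as name(argument=value, ...) on one line, values as JSON. play_rows: Moves the arm, as the interface text tells. Its arguments: {"type":"object","properties":{"motion":{"type":"array","items":{"type":"object","properties":{"grip":{"type":"number"},"tx":{"type":"number"},"ty":{"type":"number"},"tz":{"type":"number"},"rx":{"type":"number"},"ry":{"type":"number"},"rz":{"type":"number"}}}}},"required":["motion"]}

```bash
ls; mkdir -p pics; cat > h.py <<'E'
import numpy as np, cv2
from cell import env, eyes, ticket
def cap(n,f):
    c=eyes.capture(n); cv2.imwrite('pics/'+f+'.png',c['pixels']); np.savez('pics/'+f+'.npz',**{k:np.array(v) for k,v in c.items()}); return c
def cloud(c):
    h,w=c['depth'].shape; v,u=np.mgrid[:h,:w].astype(float)
    K=np.array([[c['fx'],0,c['cx']],[0,c['fy'],c['cy']],[0,0,1.]])
    p=cv2.undistortPoints(np.stack([u.ravel(),v.ravel()],1)[:,None],K,np.array([float(c['k1']),0,0,0,0]))[:,0]
    d=np.array(c['depth']).ravel(); P=np.c_[p*d[:,None],d]
    X=(P-np.array(c['t']))@np.array(c['R']); X[d==0]=np.nan
    return X.reshape(h,w,3)
def load(f):
    return {k:v for k,v in np.load('pics/'+f+'.npz').items()}
E
python3 - <<'E'
from h import *
for n in ['scene','top']:
    c=cap(n,n+'0'); print(n,c['R'],c['t'],c['fx'],c['k1'])
print(env.sense())
E
```

```text
pics
scene [[-0.77050629 -0.63714249 -0.01922275]
 [-0.45247486  0.56792839 -0.68754915]
 [ 0.44898392 -0.52106313 -0.72588336]] [0.37066902 0.29906926 1.12181407] 474.1234816283124 0.043447605934194895
top [[ 2.79706573e-02 -9.99608730e-01  1.71305117e-04]
 [-9.96037741e-01 -2.78852070e-02 -8.44466375e-02]
 [ 8.44183729e-02  2.19140159e-03 -9.96427988e-01]] [-0.04436561  0.52988748  1.27950922] 475.4215874137965 -0.16107066261373237
{'clock': 0.1, 'joints': array([ 1.21777966,  0.41179558, -0.01269964,  1.59692007,  0.00562885,
        1.13428401, -0.08220671]), 'qd': array([ 4.71873546e-05, -2.91373442e-03,  1.13927202e-04, -1.76217136e-03,
       -1.44616724e-03, -4.70222210e-04,  3.47413614e-04]), 'joint_torque': array([ 4.18691867e-03, -5.89092851e+01,  6.44415580e-01, -2.91708326e+01,
       -5.37597039e-02,  1.44470771e-02,  7.53164477e-05]), 'eef_pos': array([ 0.17544893, -0.59944231,  0.23592487]), 'orientation': array([ 9.89875537e-01,  1.41936433e-01, -1.59937791e-04, -6.66816223e-04]), 'ft_force': array([ 0.5725254 , -0.12213508, -0.11499991]), 'torque': array([-0.0335308 ,  0.06545732,  0.02191782]), 'gripper_width': 0.08745661569750966}
```

View pics/scene0.png

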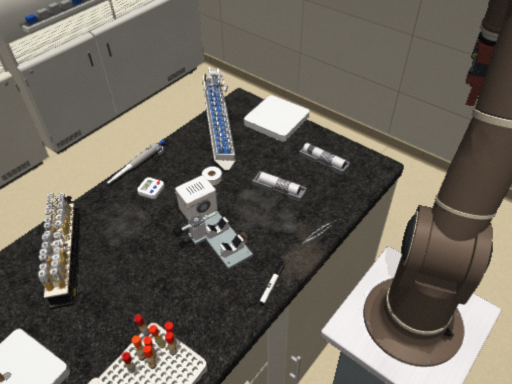

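View pics/top0.png

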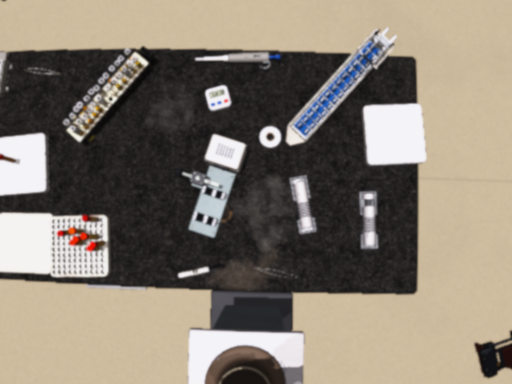

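```bash
python3 - <<'E'
from h import *
c=load('top0');s=load('scene0')
a=cv2.resize(c['pixels'][120:260,170:400],None,fx=3.4,fy=3.4,interpolation=cv2.INTER_CUBIC);cv2.imwrite('pics/topz.png',a)
a=cv2.resize(s['pixels'][130:280,160:360],None,fx=4,fy=4,interpolation=cv2.INTER_CUBIC);cv2.imwrite('pics/scz.png',a)
X=cloud(c)
for u,v in [(303,180),(303,205),(308,228),(369,197),(369,220),(369,243),(225,152),(205,233),(187,176),(209,180),(260,230)]: print(u,v,X[v,u].round(4))
E
```

```text
303 180 [ 0.5732 -0.1454  0.0063]
303 205 [ 0.5015 -0.144   0.0388]
308 228 [ 0.4403 -0.1625  0.0024]
369 197 [ 0.5286 -0.3255  0.0334]
369 220 [ 0.4655 -0.325   0.0385]
369 243 [ 0.4032 -0.3254  0.0404]
225 152 [0.631  0.0672 0.0936]
205 233 [0.4184 0.1213 0.0112]
187 176 [ 0.5769  0.1803 -0.0063]
209 180 [0.5596 0.1097 0.0636]
260 230 [ 0.4312 -0.0297  0.0015]
```

View pics/topz.png

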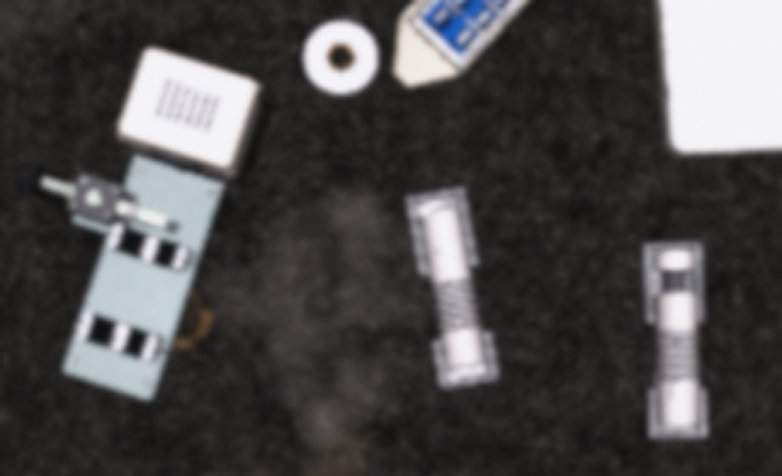

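View pics/scz.png

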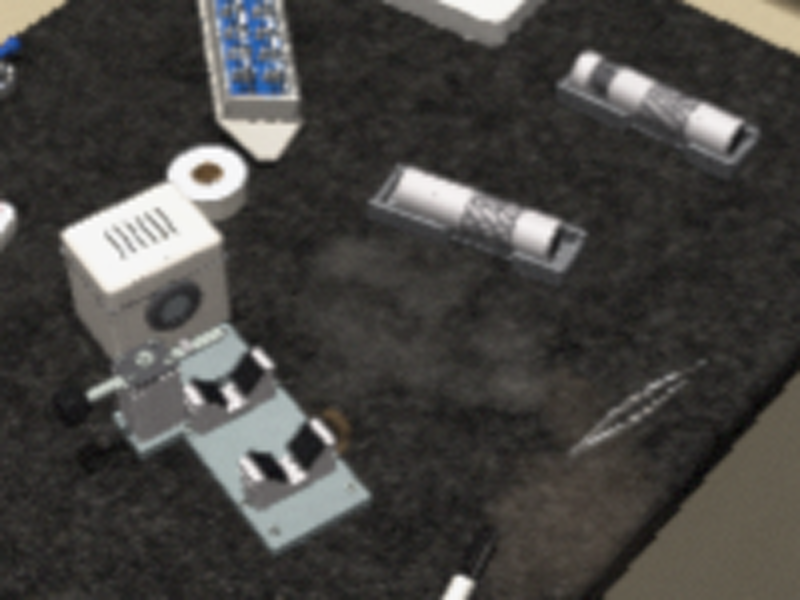

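```bash
python3 - <<'E'
from h import *
c=load('top0');X=cloud(c);px=c['pixels'].astype(int)
roi=np.zeros(X.shape[:2],bool);roi[130:245,175:250]=1
hd=roi&(X[...,2]>.08)
r=cv2.minAreaRect(X[hd][:,:2].astype(np.float32)*1000);print('head',r, np.median(X[hd][:,2]))
pl=roi&(px.min(-1)>100)&(X[...,2]<.03)&(X[...,2]>0.0)
P=X[pl][:,:2].astype(np.float32)
r=cv2.minAreaRect(P*1000);print('plate',r,cv2.boxPoints(r))
print(X[pl][:,2].mean())
roi[:]=0;roi[185:255,355:385]=1
b=roi&(X[...,2]>.03)
P=X[b];m=P[:,:2].mean(0);w,V=np.linalg.eigh(np.cov(P[:,:2].T));print(m,V[:,1],np.rad2deg(np.arctan2(V[1,1],V[0,1])),P.min(0),P.max(0))
r=cv2.minAreaRect(P[:,:2].astype(np.float32)*1000);print('barrel',r)
roi[:]=0;roi[185:255,350:390]=1
b=roi&(px.min(-1)>95)
r=cv2.minAreaRect(X[b][:,:2].astype(np.float32)*1000);print('tray',r)
E
```

```text
head ((608.84033203125, 76.7264404296875), (91.03878021240234, 126.26515197753906), 71.76795196533203) 0.0900652502469706
plate ((556.3312377929688, 112.67859649658203), (118.58087158203125, 278.9395751953125), 73.33715057373047) [[405.71704  95.86932]
 [672.9436   15.88636]
 [706.94543 129.48787]
 [439.71887 209.47083]]
0.011607396795353152
[ 0.46003352 -0.32696854] [-0.99908272 -0.04282195] -177.5457325930059 [ 0.4001977  -0.34151242  0.03002349] [ 0.5370974  -0.31123543  0.04228146]
barrel ((468.6956787109375, -326.8804626464844), (137.00579833984375, 26.56073570251465), 2.0793817043304443)
tray ((468.01800537109375, -329.2918701171875), (159.07192993164062, 52.34498596191406), 1.1541640758514404)
```

```bash
cat >> h.py <<'E'
from scipy.spatial.transform import Rotation as Ro
def plan(p,yaw):
    "target TCP world p, tool-x yaw deg, pointing down -> tx ty tz rx ry rz"
    s=env.sense(); R0=Ro.from_quat(s['orientation']); 
    y=np.deg2rad(yaw); Rt=Ro.from_matrix(np.array([[np.cos(y),np.sin(y),0],[np.sin(y),-np.cos(y),0],[0,0,-1]]))
    d=R0.inv().apply(np.array(p)-s['eef_pos']); w=(R0.inv()*Rt).as_rotvec()
    print('t',d.round(4),'r',w.round(4),'rows',np.linalg.norm(d)/.0625,np.rad2deg(np.linalg.norm(w))/10.7)
def st():
    s=env.sense();R=Ro.from_quat(s['orientation']).as_matrix();print('clk',round(s['clock'],2),'pos',s['eef_pos'].round(4),'yawx',np.rad2deg(np.arctan2(R[1,0],R[0,0])).round(2),'zax',R[:,2].round(4),'F',s['ft_force'].round(2),'w',round(s['gripper_width'],4))
E
python3 - <<'E'
from h import *
plan([.42,-.325,.34],16.3)
c=cap('wrist','w0');X=cloud(c);print(c['R'],c['t'],-np.array(c['R']).T@c['t'],c['fx'])
E
```

```text
t [ 0.3118 -0.1948 -0.1038] r [-0.0014  0.0001  0.0003] rows 6.11265840967963 0.0075741227997421145
[[ 0.28062807 -0.95981424 -0.00212277]
 [-0.91336935 -0.26772699  0.30672249]
 [-0.29496494 -0.08413607 -0.95179662]] [-0.62542366 -0.03742974  0.39225229] [ 0.25702493 -0.57730893  0.38349732] 304.38885264585986
```

View pics/w0.png

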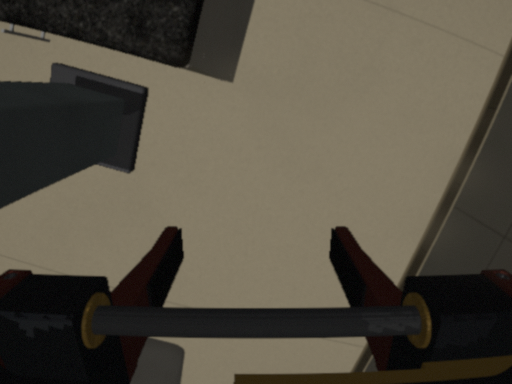

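Request:
play_rows(motion=[{"tx":0.26,"ty":-0.195,"tz":-0.07},{"tx":0.26,"ty":-0.195,"tz":-0.07},{"tx":0.26,"ty":-0.195,"tz":-0.07},{"tx":0.26,"ty":-0.195,"tz":-0.07},{"tx":0.26,"ty":-0.195,"tz":-0.07},{"tx":0.26,"ty":-0.195,"tz":-0.07},{"tx":0.26,"ty":-0.195,"tz":-0.07}])

```text
invalid input
```

```bash
python3 - <<'E'
from h import *
st()
c=cap('wrist','w1')
st()
plan([.47,.12,.33],73)
E
```

```text
clk 0.15 pos [ 0.1755 -0.5995  0.236 ] yawx 16.32 zax [-4.0e-04  1.2e-03 -1.0e+00] F [-0.77 -0.11  0.37] w 0.0879
clk 0.2 pos [ 0.1755 -0.5996  0.2361] yawx 16.32 zax [-4.e-04  9.e-04 -1.e+00] F [ 0.15  0.5  -0.2 ] w 0.0879
t [ 0.4848 -0.6079 -0.0933] r [-1.000e-03 -4.000e-04 -9.893e-01] rows 12.530429040441911 5.297342866733306
```

View pics/w1.png

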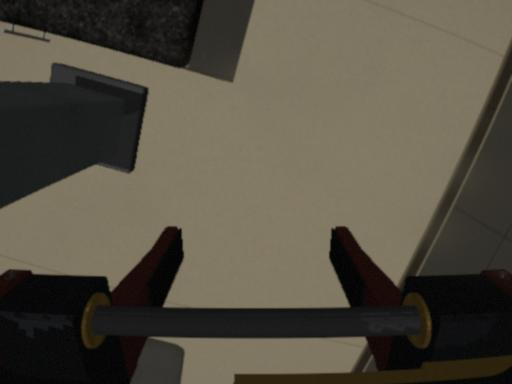

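All keys are needed in each row.

Request:
play_rows(motion=[{"grip":0,"tx":0.26,"ty":-0.195,"tz":-0.07,"rx":0,"ry":0,"rz":0},{"grip":0,"tx":0.26,"ty":-0.195,"tz":-0.07,"rx":0,"ry":0,"rz":0},{"grip":0,"tx":0.26,"ty":-0.195,"tz":-0.07,"rx":0,"ry":0,"rz":0},{"grip":0,"tx":0.26,"ty":-0.195,"tz":-0.07,"rx":0,"ry":0,"rz":0},{"grip":0,"tx":0.26,"ty":-0.195,"tz":-0.07,"rx":0,"ry":0,"rz":0},{"grip":0,"tx":0.26,"ty":-0.195,"tz":-0.07,"rx":0,"ry":0,"rz":0},{"grip":0,"tx":0.26,"ty":-0.195,"tz":-0.07,"rx":0,"ry":0,"rz":0}])

```text
clock: 1.08
eef_pos: [0.3713, -0.3384, 0.307]
orientation: [0.99, 0.144, 0.0, 0.0]
ft_force: [-0.1, -0.5, -0.2]
gripper_width: 0.0878
```

```bash
python3 - <<'E'
from h import *
st()
c=cap('wrist','w1')
st()
plan([.47,.12,.33],73)
E
```

```text
clk 1.07 pos [ 0.3713 -0.3384  0.307 ] yawx 16.51 zax [ 8.e-04 -4.e-04 -1.e+00] F [-0.12 -0.49 -0.18] w 0.0878
clk 1.12 pos [ 0.3701 -0.3398  0.3066] yawx 16.37 zax [-2.e-04 -5.e-04 -1.e+00] F [-0.27 -0.37 -0.51] w 0.0877
t [ 0.2254 -0.413  -0.0236] r [ 2.000e-04  5.000e-04 -9.884e-01] rows 7.537808741768976 5.2925029264148575
```

View pics/w1.png

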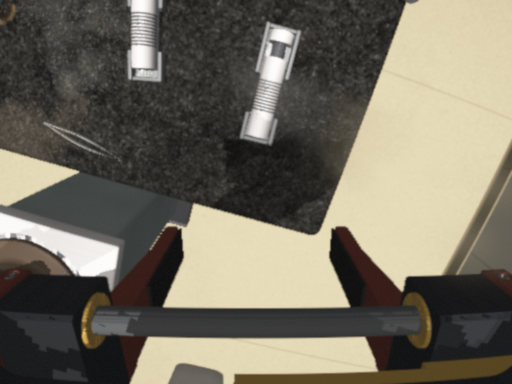

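Request:
play_rows(motion=[{"grip":0,"tx":0.27,"ty":-0.39,"tz":-0.025,"rx":0,"ry":0,"rz":-0.988},{"grip":0,"tx":0.27,"ty":-0.39,"tz":-0.025,"rx":0,"ry":0,"rz":-0.988},{"grip":0,"tx":0.27,"ty":-0.39,"tz":-0.025,"rx":0,"ry":0,"rz":-0.988},{"grip":0,"tx":0.27,"ty":-0.39,"tz":-0.025,"rx":0,"ry":0,"rz":-0.988},{"grip":0,"tx":0.27,"ty":-0.39,"tz":-0.025,"rx":0,"ry":0,"rz":-0.988},{"grip":0,"tx":0.27,"ty":-0.39,"tz":-0.025,"rx":0,"ry":0,"rz":-0.988},{"grip":0,"tx":0.27,"ty":-0.39,"tz":-0.025,"rx":0,"ry":0,"rz":-0.988},{"grip":0,"tx":0.27,"ty":-0.39,"tz":-0.025,"rx":0,"ry":0,"rz":-0.988},{"grip":0,"tx":0.27,"ty":-0.39,"tz":-0.025,"rx":0,"ry":0,"rz":-0.988}])

```text
clock: 2.25
eef_pos: [0.5204, 0.1116, 0.3308]
orientation: [0.804, 0.595, -0.0, -0.001]
ft_force: [0.5, -1.5, 0.8]
gripper_width: 0.0881
```

```bash
python3 - <<'E'
from h import *
c=cap('wrist','w2')
st()
E
```

```text
clk 2.3 pos [0.5202 0.1095 0.3307] yawx 72.92 zax [-1.6e-03 -2.0e-04 -1.0e+00] F [-0.75 -0.4  -0.69] w 0.0877
```

View pics/w2.png

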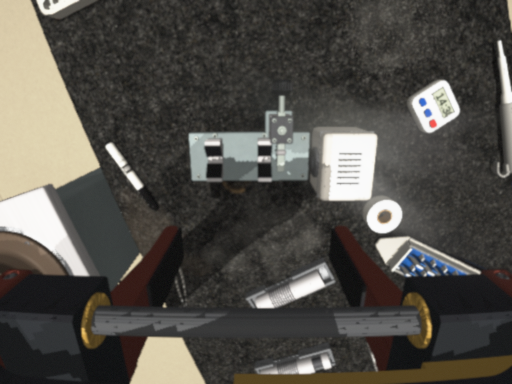

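```bash
cat > m.py <<'E'
from h import *
import sys
def bed(f):
    c=load(f);X=cloud(c);px=c['pixels'].astype(int)
    roi=np.zeros(X.shape[:2],bool);roi[60:215,180:390]=1
    hd=roi&(X[...,2]>.085)&(X[...,2]<.1)&(px.min(-1)>120)
    hd=cv2.morphologyEx(hd.astype(np.uint8),cv2.MORPH_OPEN,np.ones((3,3)))>0
    r=cv2.minAreaRect(X[hd][:,:2].astype(np.float32)*1000);print('head',r)
    pl=roi&(px.min(-1)>90)&(abs(X[...,2]-.012)<.006)
    pl=cv2.morphologyEx(pl.astype(np.uint8),cv2.MORPH_OPEN,np.ones((5,5)))>0
    r=cv2.minAreaRect(X[pl][:,:2].astype(np.float32)*1000);print('plate',r,X[pl][:,2].mean())
    return X,px
if __name__=='__main__':
    X,px=bed(sys.argv[1])
    c=load(sys.argv[1])
    a=cv2.resize(c['pixels'][60:220,180:390],None,fx=3.8,fy=3.6,interpolation=cv2.INTER_CUBIC);cv2.imwrite('pics/z_'+sys.argv[1]+'.png',a)
    z=np.clip((X[60:220,180:390,2])*2500,0,255);z=np.nan_to_num(z).astype(np.uint8);cv2.imwrite('pics/zd_'+sys.argv[1]+'.png',cv2.resize(cv2.applyColorMap(z,cv2.COLORMAP_JET),None,fx=3.8,fy=3.6,interpolation=cv2.INTER_NEAREST))
E
python3 m.py w2
```

```text
head ((634.0784912109375, 67.4667739868164), (90.05931854248047, 71.63959503173828), 73.59886932373047)
plate ((506.36199951171875, 105.16899871826172), (74.68815612792969, 185.01914978027344), 73.46095275878906) 0.011544901818369268
```

View pics/z_w2.png

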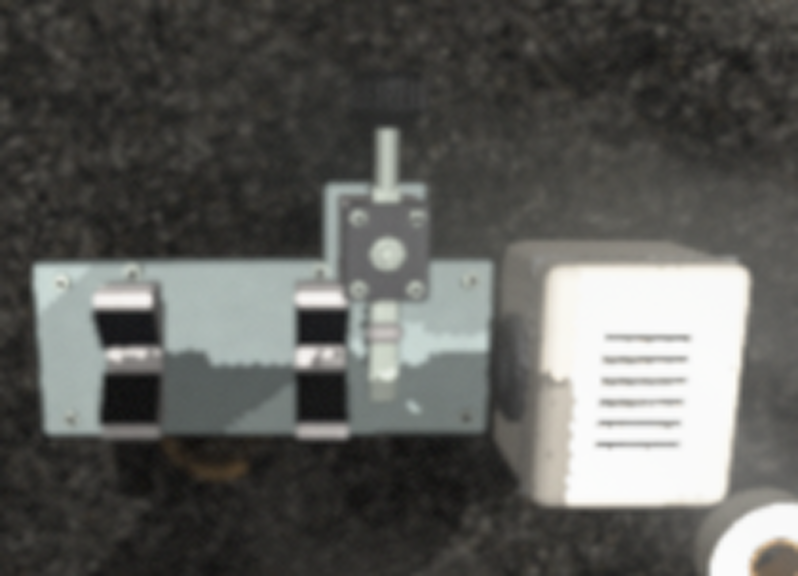

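View pics/zd_w2.png

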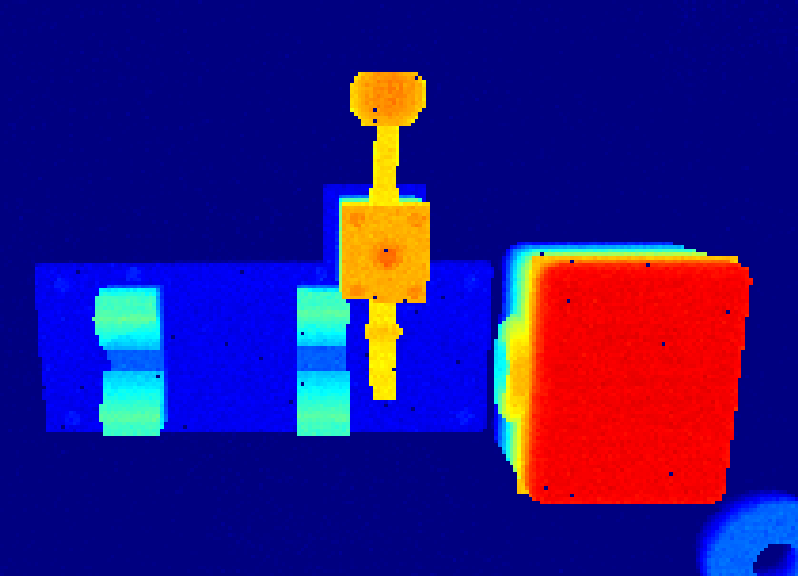

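```bash
python3 - <<'E'
from h import *
c=load('w2');X=cloud(c)
yaw=np.deg2rad(-16.5);ex=np.array([np.cos(yaw),np.sin(yaw)]);ey=np.array([-ex[1],ex[0]])
O=np.array([.506,.105])
def sub(r0,r1,c0,c1): return X[60+int(r0/3.6):60+int(r1/3.6),180+int(c0/3.8):180+int(c1/3.8)].reshape(-1,3)
def loc(P): d=P[:,:2]-O; return np.c_[d@ex,d@ey,P[:,2]]
from scipy.optimize import least_squares
ys=[]
for nm,a in dict(s1=(280,440,85,175),s2=(280,440,285,360)).items():
    P=loc(sub(*a)); P=P[(P[:,2]>.027)]
    P2=P[P[:,2]<.046]; f=least_squares(lambda q:q[0]+abs(P2[:,1]-q[1])-P2[:,2],[.02,0],loss='soft_l1',f_scale=.001).x
    print(nm,P.min(0).round(4),P.max(0).round(4),np.percentile(P[:,0],[3,97]).round(4),'V apex,y0',f.round(5),'axis z',f[0]+.016*2**.5)
    ys.append(f[1])
P=loc(sub(60,130,335,435));P=P[P[:,2]>.05]
print('knob',len(P),np.percentile(P,[2,50,98],axis=0).round(4))
top=P[P[:,2]>.07];print(top.mean(0),P[:,2].max())
P=loc(sub(130,195,370,405));P=P[P[:,2]>.05];print('rod',np.percentile(P,[2,50,98],axis=0).round(4))
P=loc(sub(310,410,355,410));P=P[P[:,2]>.05];print('tongue',np.percentile(P,[2,50,98],axis=0).round(4))
P=loc(sub(200,300,335,435));P=P[P[:,2]>.07];print('block',np.percentile(P,[2,50,98],axis=0).round(4))
E
```

```text
s1 [-0.0624 -0.0284  0.0288] [-0.0392  0.0304  0.0502] [-0.0615 -0.0396] V apex,y0 [0.02535 0.00134] axis z 0.04797329330779495
s2 [ 0.0143 -0.0291  0.0316] [0.0347 0.0386 0.0759] [0.0145 0.0336] V apex,y0 [0.02566 0.00073] axis z 0.048291186714953804
knob 275 [[0.0331 0.093  0.0658]
 [0.0448 0.1023 0.073 ]
 [0.0575 0.1108 0.0773]]
[0.04535201 0.10281763 0.07367455] 0.07800665875132709
rod [[0.0412 0.0693 0.0622]
 [0.045  0.0809 0.0667]
 [0.0492 0.0911 0.0685]]
tongue [[ 0.0398 -0.0081  0.0642]
 [ 0.0449  0.0103  0.0662]
 [ 0.0499  0.0254  0.0699]]
block [[0.0306 0.0318 0.0703]
 [0.0449 0.049  0.0721]
 [0.0595 0.0646 0.0782]]
```

```bash
python3 - <<'E'
from h import *
plan([.5785,.1902,.12],73.4);plan([.5785,.1902,.058],73.4)
E
```

```text
t [0.0944 0.0323 0.2106] r [-0.0015  0.0007 -0.0084] rows 3.7282015592469135 0.045911322011031055
t [0.0944 0.0324 0.2726] r [-0.0015  0.0007 -0.0084] rows 4.644523648494456 0.045911322011031055
```

Request:
play_rows(motion=[{"grip":0,"tx":0.0944,"ty":0.0324,"tz":0.1,"rx":0,"ry":0,"rz":-0.0084},{"grip":0,"tx":0.0944,"ty":0.0324,"tz":0.1,"rx":0,"ry":0,"rz":-0.0084},{"grip":0,"tx":0.0944,"ty":0.0324,"tz":0.1,"rx":0,"ry":0,"rz":-0.0084},{"grip":0,"tx":0.0944,"ty":0.0324,"tz":0.16,"rx":0,"ry":0,"rz":-0.0084},{"grip":0,"tx":0.0944,"ty":0.0324,"tz":0.21,"rx":0,"ry":0,"rz":-0.0084},{"grip":0,"tx":0.0944,"ty":0.0324,"tz":0.24,"rx":0,"ry":0,"rz":-0.0084},{"grip":0,"tx":0.0944,"ty":0.0324,"tz":0.2725,"rx":0,"ry":0,"rz":-0.0084},{"grip":0,"tx":0.0944,"ty":0.0324,"tz":0.2725,"rx":0,"ry":0,"rz":-0.0084}])

```text
clock: 3.3
eef_pos: [0.5778, 0.1877, 0.0577]
orientation: [0.803, 0.597, -0.002, 0.0]
ft_force: [-0.5, -0.1, -0.4]
gripper_width: 0.0878
```

```bash
python3 - <<'E'
from h import *
c=cap('wrist','w3')
st()
E
```

```text
clk 3.35 pos [0.5788 0.1889 0.0594] yawx 73.28 zax [-8.0e-04 -1.6e-03 -1.0e+00] F [ 0.12  0.69 -0.63] w 0.0877
```

View pics/w3.png

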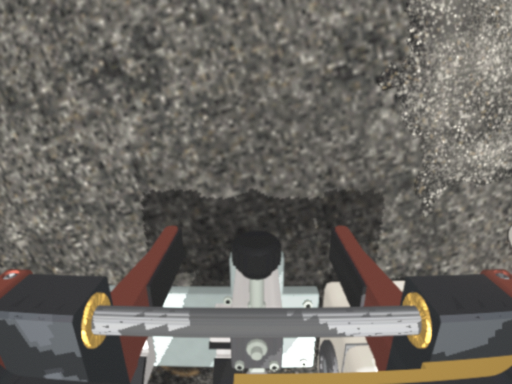

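Knob at (256,252), centred between the fingers at columns 180 and 333. Closing.

Request:
play_rows(motion=[{"grip":1,"tx":0,"ty":0,"tz":0,"rx":0,"ry":0,"rz":0},{"grip":1,"tx":0,"ty":0,"tz":0,"rx":0,"ry":0,"rz":0},{"grip":1,"tx":0,"ty":0,"tz":0,"rx":0,"ry":0,"rz":0},{"grip":1,"tx":0,"ty":0,"tz":0,"rx":0,"ry":0,"rz":0},{"grip":1,"tx":0,"ty":0,"tz":0,"rx":0,"ry":0,"rz":0},{"grip":1,"tx":0,"ty":0,"tz":0,"rx":0,"ry":0,"rz":0}])

```text
clock: 4.1
eef_pos: [0.5785, 0.1913, 0.0591]
orientation: [0.802, 0.598, -0.0, -0.0]
ft_force: [-0.0, 0.1, -0.6]
gripper_width: 0.031
```

Request:
play_rows(motion=[{"grip":1,"tx":0.007,"ty":0,"tz":0,"rx":0,"ry":0,"rz":0},{"grip":1,"tx":0.014,"ty":0,"tz":0,"rx":0,"ry":0,"rz":0},{"grip":1,"tx":0.021,"ty":0,"tz":0,"rx":0,"ry":0,"rz":0},{"grip":1,"tx":0.028,"ty":0,"tz":0,"rx":0,"ry":0,"rz":0},{"grip":1,"tx":0.034,"ty":0,"tz":0,"rx":0,"ry":0,"rz":0},{"grip":1,"tx":0.037,"ty":0,"tz":0,"rx":0,"ry":0,"rz":0},{"grip":1,"tx":0.037,"ty":0,"tz":0,"rx":0,"ry":0,"rz":0},{"grip":1,"tx":0.037,"ty":0,"tz":0,"rx":0,"ry":0,"rz":0}])

```text
clock: 5.1
eef_pos: [0.5899, 0.2281, 0.0591]
orientation: [0.802, 0.598, 0.001, -0.0]
ft_force: [6.2, 2.4, -6.8]
gripper_width: 0.0243
```

Request:
play_rows(motion=[{"grip":1,"tx":0,"ty":0,"tz":0,"rx":0,"ry":0,"rz":0},{"grip":0,"tx":0,"ty":0,"tz":0,"rx":0,"ry":0,"rz":0},{"grip":0,"tx":0,"ty":0,"tz":0,"rx":0,"ry":0,"rz":0},{"grip":0,"tx":0,"ty":0,"tz":0,"rx":0,"ry":0,"rz":0},{"grip":0,"tx":0,"ty":0,"tz":0,"rx":0,"ry":0,"rz":0},{"grip":0,"tx":0,"ty":0,"tz":-0.06,"rx":0,"ry":0,"rz":0},{"grip":0,"tx":-0.03,"ty":0,"tz":-0.12,"rx":0,"ry":0,"rz":0},{"grip":0,"tx":-0.06,"ty":0,"tz":-0.18,"rx":0,"ry":0,"rz":0},{"grip":0,"tx":-0.06,"ty":0,"tz":-0.18,"rx":0,"ry":0,"rz":0}])

```text
clock: 6.22
eef_pos: [0.5735, 0.168, 0.2435]
orientation: [0.802, 0.597, 0.003, 0.002]
ft_force: [0.3, 0.8, 0.1]
gripper_width: 0.088
```

```bash
python3 - <<'E'
from h import *
c=cap('wrist','w4')
st();X=cloud(c)
yaw=np.deg2rad(-16.5);ex=np.array([np.cos(yaw),np.sin(yaw)]);ey=np.array([-ex[1],ex[0]])
O=np.array([.506,.105]);d=X[...,:2]-O;L=np.stack([d@ex,d@ey,X[...,2]],-1)
m=(L[...,0]>.02)&(L[...,0]<.07)&(L[...,1]>.09)&(L[...,1]<.17)&(L[...,2]>.05)&(L[...,2]<.09)
print(np.percentile(L[m],[2,50,98],axis=0).round(4))
m=(L[...,0]>.038)&(L[...,0]<.053)&(L[...,1]>-.03)&(L[...,1]<.035)&(L[...,2]>.05)&(L[...,2]<.069)
print(np.percentile(L[m],[2,50,98],axis=0).round(4))
plan([.43,-.325,.25],0); plan([.39,-.327,.22],0)
E
```

```text
clk 6.28 pos [0.5731 0.1682 0.2423] yawx 73.29 zax [ 4.8e-03  2.0e-04 -1.0e+00] F [ 0.29 -0.34  0.72] w 0.0878
[[0.035  0.0919 0.0644]
 [0.0463 0.1326 0.0701]
 [0.0569 0.1474 0.0766]]
[[0.0425 0.0268 0.0646]
 [0.0463 0.0274 0.0661]
 [0.0502 0.028  0.0675]]
t [-0.5135  0.0048 -0.0085] r [ 0.0029 -0.0043  1.2791] rows 8.216920354707591 6.849403149043323
t [-0.5269 -0.0331  0.0214] r [ 0.0029 -0.0043  1.2791] rows 8.454353630974218 6.849403149043323
```

View pics/w4.png

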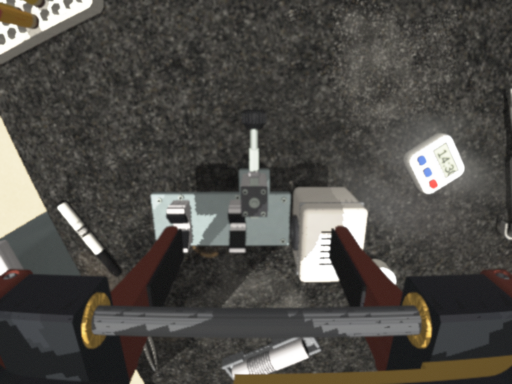

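Request:
play_rows(motion=[{"grip":0,"tx":-0.527,"ty":-0.033,"tz":0.0,"rx":0,"ry":0,"rz":1.279},{"grip":0,"tx":-0.527,"ty":-0.033,"tz":0.0,"rx":0,"ry":0,"rz":1.279},{"grip":0,"tx":-0.527,"ty":-0.033,"tz":0.0,"rx":0,"ry":0,"rz":1.279},{"grip":0,"tx":-0.527,"ty":-0.033,"tz":0.0,"rx":0,"ry":0,"rz":1.279},{"grip":0,"tx":-0.527,"ty":-0.033,"tz":0.0,"rx":0,"ry":0,"rz":1.279},{"grip":0,"tx":-0.527,"ty":-0.033,"tz":0.0,"rx":0,"ry":0,"rz":1.279},{"grip":0,"tx":-0.527,"ty":-0.033,"tz":0.0,"rx":0,"ry":0,"rz":1.279},{"grip":0,"tx":-0.527,"ty":-0.033,"tz":0.02,"rx":0,"ry":0,"rz":1.279},{"grip":0,"tx":-0.527,"ty":-0.033,"tz":0.02,"rx":0,"ry":0,"rz":1.279},{"grip":0,"tx":-0.527,"ty":-0.033,"tz":0.02,"rx":0,"ry":0,"rz":1.279}])

```text
clock: 7.52
eef_pos: [0.3881, -0.3276, 0.2169]
orientation: [1.0, -0.001, -0.002, -0.001]
ft_force: [-0.3, -0.0, 0.1]
gripper_width: 0.0878
```

```bash
python3 - <<'E'
from h import *
c=cap('wrist','w5')
st();X=cloud(c)
m=(abs(X[...,0]-.468)<.1)&(abs(X[...,1]+.327)<.05)&(X[...,2]>.026)&(X[...,2]<.045)
m=cv2.morphologyEx(m.astype(np.uint8),cv2.MORPH_OPEN,np.ones((3,3)))>0
P=X[m]
r=cv2.minAreaRect(P[:,:2].astype(np.float32)*1000);print(r,P.min(0),P.max(0))
yy=[]
for x0 in np.arange(.40,.545,.01):
    q=P[abs(P[:,0]-x0)<.005]
    if len(q)>5: print(round(x0,3),len(q),q[:,1].min().round(4),q[:,1].max().round(4),((q[:,1].min()+q[:,1].max())/2).round(4),q[:,2].max().round(4))
E
```

```text
clk 7.58 pos [ 0.3893 -0.326   0.2175] yawx 0.06 zax [-0.0023  0.0021 -1.    ] F [ 0.08  1.63 -0.22] w 0.0879
((468.44952392578125, -329.6064147949219), (141.5862274169922, 28.676259994506836), 2.5573432445526123) [ 0.3976229  -0.34662537  0.02600262] [ 0.53892307 -0.31253125  0.03929407]
0.4 140 -0.3466 -0.3184 -0.3325 0.0374
0.41 223 -0.3454 -0.3185 -0.3319 0.0384
0.42 226 -0.3453 -0.3186 -0.3319 0.0384
0.43 244 -0.3452 -0.3176 -0.3314 0.0381
0.44 247 -0.3451 -0.3166 -0.3308 0.0384
0.45 254 -0.345 -0.3167 -0.3308 0.0381
0.46 263 -0.3438 -0.3158 -0.3298 0.0393
0.47 253 -0.3437 -0.3158 -0.3298 0.0384
0.48 265 -0.3435 -0.315 -0.3292 0.0376
0.49 274 -0.3424 -0.3151 -0.3287 0.0382
0.5 266 -0.3423 -0.3141 -0.3282 0.0379
0.51 121 -0.3339 -0.3215 -0.3277 0.0311
0.52 151 -0.3369 -0.3136 -0.3252 0.0367
0.53 300 -0.341 -0.3125 -0.3268 0.0381
0.54 107 -0.34 -0.3126 -0.3263 0.0374
```

View pics/w5.png

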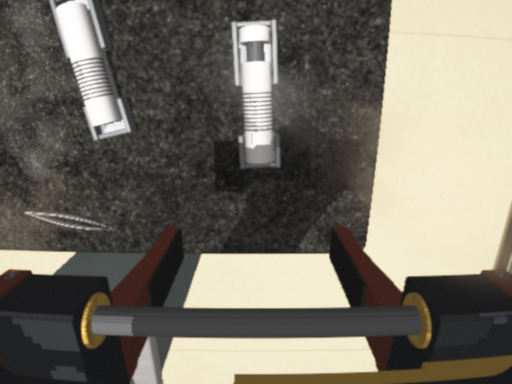

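```bash
python3 - <<'E'
from h import *
plan([.4555,-.3303,.019],2.5)
E
```

```text
t [0.0666 0.0048 0.1983] r [-0.0021  0.0022 -0.0426] rows 3.347938801220253 0.2284399020056242
```

Request:
play_rows(motion=[{"grip":0,"tx":0.0666,"ty":0.0045,"tz":0.06,"rx":0,"ry":0,"rz":-0.043},{"grip":0,"tx":0.0666,"ty":0.0045,"tz":0.1,"rx":0,"ry":0,"rz":-0.043},{"grip":0,"tx":0.0666,"ty":0.0045,"tz":0.14,"rx":0,"ry":0,"rz":-0.043},{"grip":0,"tx":0.0666,"ty":0.0045,"tz":0.17,"rx":0,"ry":0,"rz":-0.043},{"grip":0,"tx":0.0666,"ty":0.0045,"tz":0.198,"rx":0,"ry":0,"rz":-0.043},{"grip":0,"tx":0.0666,"ty":0.0045,"tz":0.198,"rx":0,"ry":0,"rz":-0.043}])

```text
clock: 8.32
eef_pos: [0.4561, -0.3277, 0.019]
orientation: [1.0, 0.024, -0.002, -0.002]
ft_force: [0.5, -0.3, -0.1]
gripper_width: 0.0877
```

```bash
python3 - <<'E'
from h import *
c=cap('wrist','w6')
st();plan([.4555,-.3303,.019],2.5)
E
```

```text
clk 8.38 pos [ 0.4569 -0.3287  0.0205] yawx 2.73 zax [-0.0014  0.002  -1.    ] F [-0.26  0.6   0.04] w 0.0878
t [-0.0015  0.0016  0.0015] r [-0.002   0.0014  0.004 ] rows 0.0424180021822758 0.0250132140961823
```

View pics/w6.png

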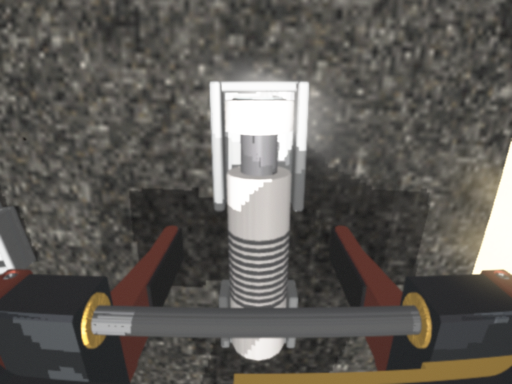

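Request:
play_rows(motion=[{"grip":0,"tx":0,"ty":0.001,"tz":0.001,"rx":0,"ry":0,"rz":0},{"grip":1,"tx":0,"ty":0.001,"tz":0.001,"rx":0,"ry":0,"rz":0},{"grip":1,"tx":0,"ty":0.001,"tz":0.001,"rx":0,"ry":0,"rz":0},{"grip":1,"tx":0,"ty":0.001,"tz":0.001,"rx":0,"ry":0,"rz":0},{"grip":1,"tx":0,"ty":0.001,"tz":0.001,"rx":0,"ry":0,"rz":0},{"grip":1,"tx":0,"ty":0.001,"tz":0.001,"rx":0,"ry":0,"rz":0},{"grip":1,"tx":0,"ty":0.001,"tz":0.001,"rx":0,"ry":0,"rz":0},{"grip":1,"tx":0,"ty":0.001,"tz":0.001,"rx":0,"ry":0,"rz":0},{"grip":1,"tx":0,"ty":0.001,"tz":0.001,"rx":0,"ry":0,"rz":0}])

```text
clock: 9.5
eef_pos: [0.4565, -0.3311, 0.0201]
orientation: [1.0, 0.023, -0.0, -0.0]
ft_force: [-1.0, 4.1, 1.9]
gripper_width: 0.0315
```

Request:
play_rows(motion=[{"grip":1,"tx":0,"ty":0,"tz":-0.05,"rx":0,"ry":0,"rz":0},{"grip":1,"tx":0,"ty":0,"tz":-0.1,"rx":0,"ry":0,"rz":0},{"grip":1,"tx":0,"ty":0,"tz":-0.15,"rx":0,"ry":0,"rz":0},{"grip":1,"tx":0,"ty":0,"tz":-0.18,"rx":0,"ry":0,"rz":0},{"grip":1,"tx":0,"ty":0,"tz":-0.18,"rx":0,"ry":0,"rz":0}])

```text
clock: 10.12
eef_pos: [0.4575, -0.3331, 0.2025]
orientation: [1.0, 0.022, 0.002, 0.002]
ft_force: [0.5, -0.9, -2.5]
gripper_width: 0.0312
```

```bash
python3 - <<'E'
from h import *
c=cap('wrist','w7')
st()
E
```

```text
clk 10.18 pos [ 0.4566 -0.3324  0.2005] yawx 2.56 zax [ 0.0013 -0.0015 -1.    ] F [ 0.38 -0.77 -1.89] w 0.0313
```

View pics/w7.png

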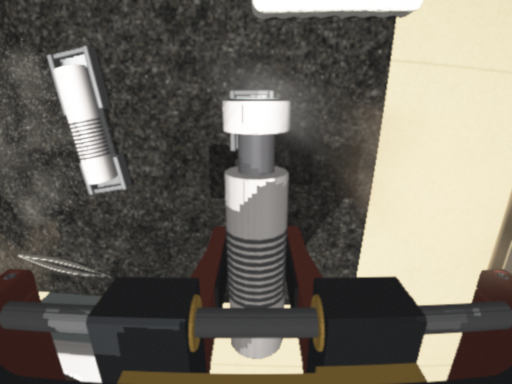

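```bash
cat > held.py <<'E'
from h import *
import sys
def held(f):
    c=load(f);X=cloud(c);s=np.load('pics/'+f+'_s.npz') if False else None
    st0=env.sense();R=Ro.from_quat(st0['orientation']);p=st0['eef_pos']
    T=R.inv().apply(X.reshape(-1,3)-p).reshape(X.shape)
    m=(abs(T[...,1])<.017)&(T[...,0]>.0)&(T[...,0]<.12)&(abs(T[...,2])<.03)
    P=T[m]
    for x0 in np.arange(.0,.1,.004):
        q=P[abs(P[:,0]-x0)<.002]
        if len(q)>5: print(x0.round(3),len(q),'y',np.percentile(q[:,1],[1,99]).round(4),q[:,1].mean().round(4),'ztop',np.percentile(q[:,2],3).round(4))
    print('xmax',np.percentile(P[:,0],99.5))
held(sys.argv[1])
E
python3 held.py w7
```

```text
0.0 217 y [-0.0136  0.0162] 0.0003 ztop -0.0224
0.004 416 y [-0.0136  0.0166] 0.0003 ztop -0.0218
0.008 459 y [-0.0136  0.0166] 0.0006 ztop -0.0206
0.012 679 y [-0.0169  0.0162] -0.005 ztop -0.0274
0.016 421 y [-0.0135  0.0165] 0.0017 ztop -0.0191
0.02 470 y [-0.0133  0.0166] 0.0018 ztop -0.0189
0.024 445 y [-0.0125  0.0168] 0.0021 ztop -0.019
0.028 452 y [-0.0124  0.0167] 0.0019 ztop -0.0188
0.032 463 y [-0.0124  0.0166] 0.0019 ztop -0.0189
0.036 477 y [-0.0127  0.0164] 0.0019 ztop -0.0186
0.04 482 y [-0.0125  0.0164] 0.0019 ztop -0.0188
0.044 502 y [-0.0124  0.0168] 0.0021 ztop -0.019
0.048 840 y [-0.0127  0.0166] 0.0019 ztop -0.0186
0.052 297 y [-0.0061  0.0109] 0.0024 ztop -0.0123
0.056 303 y [-0.0067  0.0103] 0.0019 ztop -0.012
0.06 307 y [-0.0065  0.0102] 0.0019 ztop -0.0123
0.064 311 y [-0.0065  0.0102] 0.0019 ztop -0.0122
0.068 311 y [-0.012   0.0159] 0.0021 ztop -0.0186
0.072 608 y [-0.0126  0.0164] 0.0019 ztop -0.0189
0.076 616 y [-0.0128  0.0167] 0.0019 ztop -0.019
0.08 642 y [-0.0127  0.0166] 0.0019 ztop -0.0192
0.084 324 y [-0.0121  0.0163] 0.0021 ztop -0.0186
xmax 0.08388013539570259
```

```bash
python3 - <<'E'
from h import *
c=load('top0');X=cloud(c);px=c['pixels'].astype(int)
yaw=np.deg2rad(-16.5);ex=np.array([np.cos(yaw),np.sin(yaw)]);ey=np.array([-ex[1],ex[0]]);O=np.array([.506,.105])
def an(f):
    c=load(f);X=cloud(c);d=X[...,:2]-O;L=np.stack([d@ex,d@ey,X[...,2]],-1)
    def s(x0,x1,y0,y1,z0,z1):
        m=(L[...,0]>x0)&(L[...,0]<x1)&(L[...,1]>y0)&(L[...,1]<y1)&(L[...,2]>z0)&(L[...,2]<z1);return L[m]
    P=s(.06,.2,-.08,.08,.083,.1);a,b=np.percentile(P,[1,99],axis=0);print(f,'head',((a+b)/2).round(4),(b-a).round(4))
    P=s(.0,.08,.085,.18,.05,.09);a,b=np.percentile(P,[2,98],axis=0);print('knob',((a+b)/2).round(4),(b-a).round(4))
    P=s(.01,.037,-.035,.028,.03,.052);a,b=np.percentile(P,[2,98],axis=0);print('s2',((a+b)/2).round(4),(b-a).round(4))
    P=s(-.07,-.03,-.035,.035,.03,.052);a,b=np.percentile(P,[2,98],axis=0);print('s1',((a+b)/2).round(4),(b-a).round(4))
for f in ['top0','scene0','w2','w4']: an(f)
E
```

```text
top0 head [0.1332 0.0011 0.09  ] [0.0703 0.0873 0.0117]
knob [0.0457 0.0998 0.0696] [0.0232 0.0246 0.0159]
s2 [ 0.0235 -0.0002  0.0403] [0.0199 0.0547 0.0196]
s1 [-0.0511  0.0002  0.0404] [0.0223 0.0591 0.0191]
scene0 head [0.1316 0.002  0.0896] [0.0691 0.0887 0.0123]
knob [0.043  0.0992 0.0685] [0.0207 0.0264 0.0214]
s2 [ 0.0234 -0.0011  0.0401] [0.0224 0.0548 0.0183]
s1 [-0.0519  0.0019  0.0402] [0.0232 0.0581 0.0185]
w2 head [0.1324 0.0008 0.0885] [0.0694 0.0887 0.0075]
knob [0.0453 0.0985 0.0711] [0.0244 0.0246 0.0123]
s2 [ 0.024  -0.0004  0.0401] [0.0192 0.0561 0.0156]
s1 [-0.0505  0.0012  0.0397] [0.0222 0.0578 0.0172]
w4 head [0.1322 0.0016 0.088 ] [0.0692 0.0886 0.0079]
knob [0.046  0.1169 0.0705] [0.0218 0.0609 0.0122]
s2 [ 0.0241 -0.0006  0.0402] [0.02   0.0559 0.0162]
s1 [-0.0509  0.0024  0.0395] [0.0223 0.058  0.0162]
```

```bash
python3 - <<'E'
from h import *
plan([.4926,.110,.2],-16.5);plan([.4926,.110,.115],-16.5)
E
```

```text
t [ 5.570e-02 -4.403e-01 -1.000e-04] r [ 0.0013 -0.0014  0.3327] rows 7.101687792994111 1.7814394289724673
t [ 0.0556 -0.4405  0.0849] r [ 0.0013 -0.0014  0.3327] rows 7.232237140194936 1.7814394289724673
```

Request:
play_rows(motion=[{"grip":1,"tx":0.055,"ty":-0.44,"tz":0,"rx":0,"ry":0,"rz":0.333},{"grip":1,"tx":0.055,"ty":-0.44,"tz":0,"rx":0,"ry":0,"rz":0.333},{"grip":1,"tx":0.055,"ty":-0.44,"tz":0,"rx":0,"ry":0,"rz":0.333},{"grip":1,"tx":0.055,"ty":-0.44,"tz":0,"rx":0,"ry":0,"rz":0.333},{"grip":1,"tx":0.055,"ty":-0.44,"tz":0,"rx":0,"ry":0,"rz":0.333},{"grip":1,"tx":0.055,"ty":-0.44,"tz":0,"rx":0,"ry":0,"rz":0.333},{"grip":1,"tx":0.055,"ty":-0.44,"tz":0,"rx":0,"ry":0,"rz":0.333},{"grip":1,"tx":0.055,"ty":-0.44,"tz":0.04,"rx":0,"ry":0,"rz":0.333},{"grip":1,"tx":0.055,"ty":-0.44,"tz":0.085,"rx":0,"ry":0,"rz":0.333},{"grip":1,"tx":0.055,"ty":-0.44,"tz":0.085,"rx":0,"ry":0,"rz":0.333}])

```text
clock: 11.42
eef_pos: [0.4882, 0.1094, 0.111]
orientation: [0.99, -0.143, -0.004, 0.002]
ft_force: [0.0, -0.1, -1.1]
gripper_width: 0.0312
```

```bash
python3 - <<'E'
from h import *
c=cap('wrist','w8');c=cap('top','t8')
st();plan([.4926,.110,.048],-16.5)
a=cv2.resize(c['pixels'][120:260,170:300],None,fx=4,fy=4,interpolation=cv2.INTER_CUBIC);cv2.imwrite('pics/t8z.png',a)
for f in ['w8']:
    X=cloud(load(f)); yaw=np.deg2rad(-16.5);ex=np.array([np.cos(yaw),np.sin(yaw)]);ey=np.array([-ex[1],ex[0]]);O=np.array([.506,.106])
    d=X[...,:2]-O;L=np.stack([d@ex,d@ey,X[...,2]],-1)
    def s(n,x0,x1,y0,y1,z0,z1):
        P=L[(L[...,0]>x0)&(L[...,0]<x1)&(L[...,1]>y0)&(L[...,1]<y1)&(L[...,2]>z0)&(L[...,2]<z1)];
        if len(P)<5: print(n,len(P));return
        a,b=np.percentile(P,[1,99],axis=0);print(n,a.round(4),b.round(4),((a+b)/2).round(4))
    s('collar',.05,.09,-.03,.03,.115,.15)
    s('body',0,.037,-.03,.03,.115,.15)
    s('neck',.042,.052,-.03,.03,.11,.15)
    s('s2',.01,.037,-.035,.03,.03,.052)
    s('tongue',.038,.054,0.01,.035,.055,.07)
    s('plate',.055,.09,-.06,.06,.007,.017)
    s('head',.08,.2,-.08,.08,.083,.1)
E
```

```text
clk 11.53 pos [0.4912 0.1101 0.1148] yawx -16.5 zax [-1.9e-03 -2.0e-04 -1.0e+00] F [ 0.06 -0.85 -0.52] w 0.0313
t [ 0.0014 -0.0004  0.0668] r [0.0007 0.0017 0.0001] rows 1.0697787229648315 0.010137133287553897
collar [ 0.0506 -0.0174  0.1158] [0.0655 0.0116 0.1276] [ 0.0581 -0.0029  0.1217]
body [ 0.0004 -0.0174  0.1156] [0.0364 0.0114 0.1279] [ 0.0184 -0.003   0.1217]
neck [ 0.0421 -0.0166  0.1123] [0.0519 0.0106 0.1271] [ 0.047  -0.003   0.1197]
s2 [ 0.015  -0.0306  0.0326] [0.0348 0.0287 0.0483] [ 0.0249 -0.001   0.0405]
tongue [0.0384 0.0245 0.0553] [0.0534 0.0295 0.0697] [0.0459 0.027  0.0625]
plate [ 0.0571 -0.0384  0.0097] [0.0897 0.0547 0.0149] [0.0734 0.0082 0.0123]
head [ 0.0981 -0.045   0.0837] [0.1125 0.0425 0.092 ] [ 0.1053 -0.0012  0.0878]
```

View pics/w8.png

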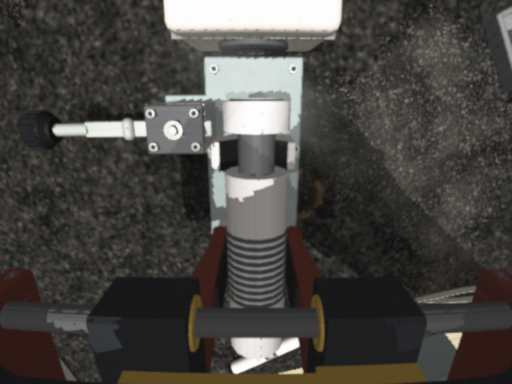

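View pics/t8z.png

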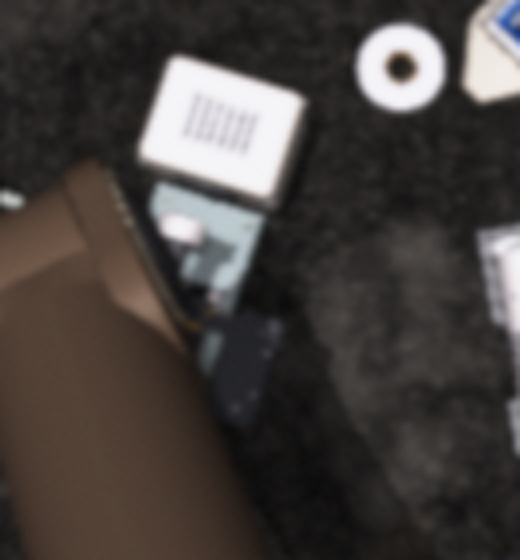

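Request:
play_rows(motion=[{"grip":1,"tx":0.001,"ty":-0.001,"tz":0.02,"rx":0,"ry":0.0,"rz":0},{"grip":1,"tx":0.001,"ty":-0.001,"tz":0.04,"rx":0,"ry":0.0,"rz":0},{"grip":1,"tx":0.001,"ty":-0.001,"tz":0.055,"rx":0,"ry":0.0,"rz":0},{"grip":1,"tx":0.001,"ty":-0.001,"tz":0.06,"rx":0,"ry":0.0,"rz":0},{"grip":1,"tx":0.001,"ty":-0.001,"tz":0.06,"rx":0,"ry":0.0,"rz":0},{"grip":1,"tx":0.001,"ty":-0.001,"tz":0.06,"rx":0,"ry":0.0,"rz":0}])

```text
clock: 12.28
eef_pos: [0.4933, 0.1111, 0.0558]
orientation: [0.99, -0.143, 0.001, -0.0]
ft_force: [0.7, -0.2, -0.9]
gripper_width: 0.0314
```

```bash
cat > rel.py <<'E'
from h import *
import sys
c=cap('wrist',sys.argv[1]);st()
X=cloud(c); yaw=np.deg2rad(-16.5);ex=np.array([np.cos(yaw),np.sin(yaw)]);ey=np.array([-ex[1],ex[0]]);O=np.array([.506,.106])
d=X[...,:2]-O;L=np.stack([d@ex,d@ey,X[...,2]],-1)
def s(n,x0,x1,y0,y1,z0,z1):
    P=L[(L[...,0]>x0)&(L[...,0]<x1)&(L[...,1]>y0)&(L[...,1]<y1)&(L[...,2]>z0)&(L[...,2]<z1)]
    if len(P)<5: print(n,len(P));return
    a,b=np.percentile(P,[1,99],axis=0);print(n,a.round(4),b.round(4),((a+b)/2).round(4))
s('body',0,.037,-.022,.022,.052,.15)
s('neck',.042,.048,-.018,.018,.05,.15)
s('collar',.056,.09,-.03,.03,.052,.15)
s('s2',.01,.037,-.035,.03,.03,.05)
s('tongue',.038,.054,-.03,.035,.058,.07)
s('plate',.055,.09,-.06,.06,.007,.017)
s('head',.08,.2,-.08,.08,.083,.1)
E
python3 rel.py w9
```

```text
clk 12.32 pos [0.4933 0.1111 0.0558] yawx -16.49 zax [ 1.1e-03  2.0e-04 -1.0e+00] F [-0.19  0.61 -1.05] w 0.0315
body [ 0.0007 -0.0216  0.0593] [0.0353 0.0216 0.1497] [ 0.018  -0.      0.1045]
neck [ 0.0421 -0.0082  0.058 ] [0.0479 0.0087 0.0663] [0.045  0.0002 0.0621]
collar [ 0.0561 -0.0151  0.0561] [0.0698 0.0295 0.0731] [0.063  0.0072 0.0646]
s2 [ 0.0143 -0.0305  0.0311] [0.0352 0.0287 0.0486] [ 0.0248 -0.0009  0.0399]
tongue [ 0.0383 -0.0082  0.0587] [0.0537 0.0291 0.0693] [0.046  0.0105 0.064 ]
plate [ 0.056  -0.0383  0.0097] [0.0899 0.0556 0.0154] [0.073  0.0086 0.0126]
head [ 0.098  -0.0441  0.0833] [0.1031 0.0415 0.0909] [ 0.1005 -0.0013  0.0871]
```

View pics/w9.png

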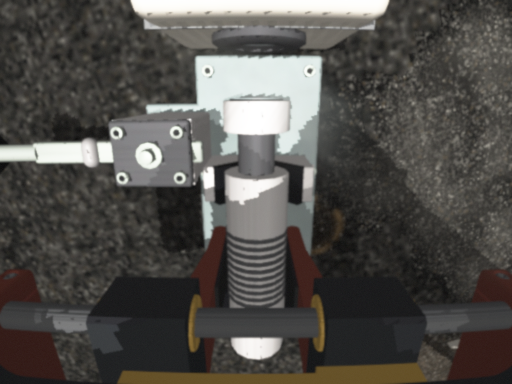

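Request:
play_rows(motion=[{"grip":1,"tx":0.001,"ty":0,"tz":0.003,"rx":0,"ry":0.0,"rz":0},{"grip":1,"tx":0.001,"ty":0,"tz":0.005,"rx":0,"ry":0.0,"rz":0},{"grip":1,"tx":0.001,"ty":0,"tz":0.006,"rx":0,"ry":0.0,"rz":0},{"grip":1,"tx":0.001,"ty":0,"tz":0.006,"rx":0,"ry":0.0,"rz":0}])

```text
clock: 12.82
eef_pos: [0.4938, 0.1103, 0.0494]
orientation: [0.99, -0.144, 0.0, 0.0]
ft_force: [-1.4, -1.3, 3.6]
gripper_width: 0.031
```

Request:
play_rows(motion=[{"grip":1,"tx":0,"ty":0,"tz":0.001,"rx":0,"ry":0.0,"rz":0},{"grip":1,"tx":0,"ty":0,"tz":0.001,"rx":0,"ry":0.0,"rz":0}])

```text
clock: 13.08
eef_pos: [0.4938, 0.1101, 0.049]
orientation: [0.99, -0.144, 0.0, 0.001]
ft_force: [-4.5, -3.4, 13.6]
gripper_width: 0.0316
```

Request:
play_rows(motion=[{"grip":1,"tx":0,"ty":0,"tz":-0.001,"rx":0,"ry":0.0,"rz":0},{"grip":0,"tx":0,"ty":0,"tz":-0.001,"rx":0,"ry":0.0,"rz":0},{"grip":0,"tx":0,"ty":0,"tz":-0.001,"rx":0,"ry":0.0,"rz":0},{"grip":0,"tx":0,"ty":0,"tz":-0.001,"rx":0,"ry":0.0,"rz":0},{"grip":0,"tx":0,"ty":0,"tz":-0.001,"rx":0,"ry":0.0,"rz":0},{"grip":0,"tx":0,"ty":0,"tz":-0.001,"rx":0,"ry":0.0,"rz":0}])

```text
clock: 13.82
eef_pos: [0.4938, 0.1107, 0.0491]
orientation: [0.99, -0.143, -0.0, 0.0]
ft_force: [-0.1, 1.0, -0.1]
gripper_width: 0.0782
```

Request:
play_rows(motion=[{"grip":0,"tx":0,"ty":0,"tz":-0.03,"rx":0,"ry":0.0,"rz":0},{"grip":0,"tx":0,"ty":0,"tz":-0.08,"rx":0,"ry":0.0,"rz":0},{"grip":0,"tx":-0.03,"ty":0,"tz":-0.14,"rx":0,"ry":0.0,"rz":0},{"grip":0,"tx":-0.03,"ty":0,"tz":-0.14,"rx":0,"ry":0.0,"rz":0},{"grip":0,"tx":-0.03,"ty":0,"tz":-0.14,"rx":0,"ry":0.0,"rz":0}])

```text
clock: 14.45
eef_pos: [0.4652, 0.1189, 0.1892]
orientation: [0.99, -0.143, 0.001, 0.0]
ft_force: [0.0, -0.5, -0.6]
gripper_width: 0.0884
```

```bash
python3 rel.py w10; python3 - <<'E'
from h import *
X=cloud(load('w10'))
yaw=np.deg2rad(-16.5);ex=np.array([np.cos(yaw),np.sin(yaw)]);ey=np.array([-ex[1],ex[0]]);O=np.array([.506,.106])
d=X[...,:2]-O;L=np.stack([d@ex,d@ey,X[...,2]],-1)
for x in np.arange(-.07,.075,.01):
    P=L[(abs(L[...,0]-x)<.004)&(abs(L[...,1])<.018)&(L[...,2]>.053)]
    if len(P)>10:
        a,b=np.percentile(P,[2,98],axis=0);print(x.round(3),len(P),((a+b)/2)[1].round(4),b[2].round(4))
plan([.5785+.0103,.1902+.035,.13],73.4)
E
```

```text
clk 14.5 pos [0.4649 0.1187 0.1883] yawx -16.51 zax [-7.e-04 -5.e-04 -1.e+00] F [ 0.46 -0.37 -0.51] w 0.0876
body [ 0.0004 -0.0161  0.0528] [0.0362 0.0133 0.0665] [ 0.0183 -0.0014  0.0597]
neck [ 0.0422 -0.0095  0.0511] [0.0474 0.0067 0.0596] [ 0.0448 -0.0014  0.0553]
collar [ 0.0561 -0.0163  0.053 ] [0.0703 0.0293 0.0701] [0.0632 0.0065 0.0616]
s2 [ 0.0138 -0.0307  0.0355] [0.0347 0.0294 0.0492] [ 0.0242 -0.0006  0.0423]
tongue [ 0.0388 -0.0057  0.058 ] [0.054  0.0308 0.0698] [0.0464 0.0125 0.0639]
plate [ 0.0551 -0.0385  0.0095] [0.0894 0.0389 0.0149] [0.0722 0.0002 0.0122]
head [ 0.098  -0.0453  0.0836] [0.1094 0.0426 0.092 ] [ 0.1037 -0.0013  0.0878]
-0.07 116 -0.0015 0.066
-0.06 237 -0.0015 0.0659
-0.05 247 -0.0014 0.0661
-0.04 253 -0.0014 0.0661
-0.03 271 -0.0019 0.0666
-0.02 2759 -0.0003 0.2838
-0.01 845 -0.0 0.272
0.0 290 -0.001 0.0665
0.01 288 -0.001 0.0664
0.02 290 -0.0009 0.0663
0.03 319 -0.0013 0.066
0.04 173 -0.0009 0.0594
0.05 167 -0.0009 0.0596
0.06 340 -0.0009 0.0662
0.07 166 -0.001 0.0659
t [ 0.0886 -0.1374  0.0582] r [ 1.0000e-04  1.0000e-03 -1.5692e+00] rows 2.7760939370631927 8.402910925265145
```

View pics/w10.png

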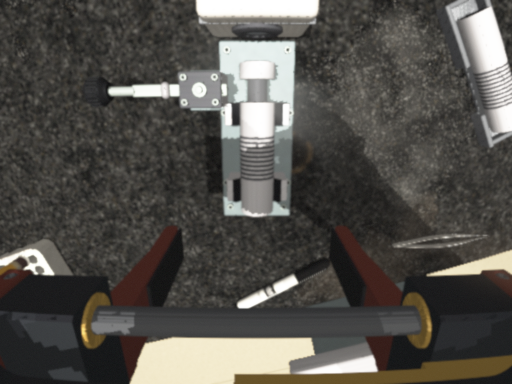

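Request:
play_rows(motion=[{"grip":0,"tx":0.089,"ty":-0.137,"tz":0,"rx":0,"ry":0,"rz":-1.569},{"grip":0,"tx":0.089,"ty":-0.137,"tz":0,"rx":0,"ry":0,"rz":-1.569},{"grip":0,"tx":0.089,"ty":-0.137,"tz":0,"rx":0,"ry":0,"rz":-1.569},{"grip":0,"tx":0.089,"ty":-0.137,"tz":0,"rx":0,"ry":0,"rz":-1.569},{"grip":0,"tx":0.089,"ty":-0.137,"tz":0,"rx":0,"ry":0,"rz":-1.569},{"grip":0,"tx":0.089,"ty":-0.137,"tz":0,"rx":0,"ry":0,"rz":-1.569},{"grip":0,"tx":0.089,"ty":-0.137,"tz":0,"rx":0,"ry":0,"rz":-1.569},{"grip":0,"tx":0.089,"ty":-0.137,"tz":0,"rx":0,"ry":0,"rz":-1.569},{"grip":0,"tx":0.089,"ty":-0.137,"tz":0.03,"rx":0,"ry":0,"rz":-1.569},{"grip":0,"tx":0.089,"ty":-0.137,"tz":0.055,"rx":0,"ry":0,"rz":-1.569}])

```text
clock: 15.75
eef_pos: [0.5887, 0.2244, 0.1306]
orientation: [0.802, 0.598, -0.002, -0.001]
ft_force: [0.3, -0.6, -0.1]
gripper_width: 0.0879
```

```bash
python3 - <<'E'
from h import *
c=cap('wrist','w11');st();plan([.589,.2255,.058],73.4)
s=env.sense();T=Ro.from_quat(s['orientation']).inv().apply(cloud(c).reshape(-1,3)-s['eef_pos']);W=cloud(c).reshape(-1,3)
m=(abs(T[:,1])<.03)&(abs(T[:,0])<.05)&(W[:,2]>.055)&(W[:,2]<.09)
P=T[m];P=P[P[:,0]>-.012];print(np.percentile(P,[2,50,98],axis=0).round(4))
E
```

```text
clk 15.8 pos [0.5871 0.2235 0.1272] yawx 73.4 zax [-0.0078 -0.0024 -1.    ] F [-0.08 -0.69 -2.23] w 0.0882
t [0.0028 0.0017 0.0692] r [-0.0068  0.0045 -0.0001] rows 1.1086004084139995 0.04349465753751291
[[-0.0103 -0.0093  0.0506]
 [ 0.006   0.0026  0.055 ]
 [ 0.0119  0.0145  0.0694]]
```

View pics/w11.png

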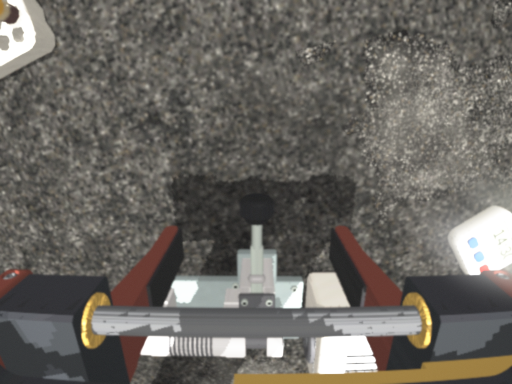

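Request:
play_rows(motion=[{"grip":0,"tx":0.002,"ty":0.0005,"tz":0.04,"rx":0,"ry":0,"rz":0},{"grip":0,"tx":0.002,"ty":0.0005,"tz":0.07,"rx":0,"ry":0,"rz":0},{"grip":0,"tx":0.002,"ty":0.0005,"tz":0.07,"rx":0,"ry":0,"rz":0},{"grip":1,"tx":0.002,"ty":0.0005,"tz":0.07,"rx":0,"ry":0,"rz":0},{"grip":1,"tx":0.002,"ty":0.0005,"tz":0.07,"rx":0,"ry":0,"rz":0},{"grip":1,"tx":0.002,"ty":0.0005,"tz":0.07,"rx":0,"ry":0,"rz":0},{"grip":1,"tx":0.002,"ty":0.0005,"tz":0.07,"rx":0,"ry":0,"rz":0},{"grip":1,"tx":0.002,"ty":0.0005,"tz":0.07,"rx":0,"ry":0,"rz":0},{"grip":1,"tx":0.002,"ty":0.0005,"tz":0.07,"rx":0,"ry":0,"rz":0},{"grip":1,"tx":0.002,"ty":0.0005,"tz":0.07,"rx":0,"ry":0,"rz":0}])

```text
clock: 17.05
eef_pos: [0.5898, 0.2273, 0.0641]
orientation: [0.802, 0.598, -0.0, -0.0]
ft_force: [-0.8, -0.1, 1.2]
gripper_width: 0.0245
```

Request:
play_rows(motion=[{"grip":1,"tx":-0.006,"ty":0,"tz":0,"rx":0,"ry":0,"rz":0},{"grip":1,"tx":-0.012,"ty":0,"tz":0,"rx":0,"ry":0,"rz":0},{"grip":1,"tx":-0.018,"ty":0,"tz":0,"rx":0,"ry":0,"rz":0},{"grip":1,"tx":-0.024,"ty":0,"tz":0,"rx":0,"ry":0,"rz":0},{"grip":1,"tx":-0.03,"ty":0,"tz":0,"rx":0,"ry":0,"rz":0},{"grip":1,"tx":-0.035,"ty":0,"tz":0,"rx":0,"ry":0,"rz":0},{"grip":1,"tx":-0.037,"ty":0,"tz":0,"rx":0,"ry":0,"rz":0},{"grip":1,"tx":-0.037,"ty":0,"tz":0,"rx":0,"ry":0,"rz":0},{"grip":1,"tx":-0.037,"ty":0,"tz":0,"rx":0,"ry":0,"rz":0}])

```text
clock: 18.18
eef_pos: [0.5796, 0.1927, 0.0642]
orientation: [0.802, 0.598, 0.001, -0.001]
ft_force: [-2.1, 6.4, -2.2]
gripper_width: 0.0242
```

Request:
play_rows(motion=[{"grip":0,"tx":0,"ty":0,"tz":0,"rx":0,"ry":0,"rz":0},{"grip":0,"tx":0,"ty":0,"tz":0,"rx":0,"ry":0,"rz":0},{"grip":0,"tx":0,"ty":0,"tz":0,"rx":0,"ry":0,"rz":0},{"grip":0,"tx":0,"ty":0,"tz":0,"rx":0,"ry":0,"rz":0},{"grip":0,"tx":0,"ty":0,"tz":0,"rx":0,"ry":0,"rz":0},{"grip":0,"tx":0,"ty":0,"tz":-0.06,"rx":0,"ry":0,"rz":0},{"grip":0,"tx":-0.03,"ty":0,"tz":-0.12,"rx":0,"ry":0,"rz":0},{"grip":0,"tx":-0.05,"ty":0,"tz":-0.15,"rx":0,"ry":0,"rz":0},{"grip":0,"tx":-0.05,"ty":0,"tz":-0.15,"rx":0,"ry":0,"rz":0}])

```text
clock: 19.3
eef_pos: [0.5668, 0.1423, 0.217]
orientation: [0.803, 0.597, 0.002, 0.002]
ft_force: [-0.3, 0.2, -0.4]
gripper_width: 0.0883
```

```bash
python3 rel.py w12; python3 - <<'E'
from h import *
X=cloud(load('w12'))
yaw=np.deg2rad(-16.5);ex=np.array([np.cos(yaw),np.sin(yaw)]);ey=np.array([-ex[1],ex[0]]);O=np.array([.506,.106])
d=X[...,:2]-O;L=np.stack([d@ex,d@ey,X[...,2]],-1)
m=(L[...,0]>.02)&(L[...,0]<.07)&(L[...,1]>.085)&(L[...,1]<.17)&(L[...,2]>.055)&(L[...,2]<.09)
print('knob',np.percentile(L[m],[2,50,98],axis=0).round(4))
plan([.4926,.110,.19],-16.5)
a=cv2.resize(load('w12')['pixels'][150:330,100:400],None,fx=2.6,fy=2.6,interpolation=cv2.INTER_CUBIC);cv2.imwrite('pics/w12z.png',a)
E
```

```text
clk 19.35 pos [0.5661 0.143  0.2152] yawx 73.31 zax [ 2.5e-03 -3.0e-04 -1.0e+00] F [ 0.7  -0.38 -0.89] w 0.0878
body [ 0.0004 -0.0143  0.0526] [0.0368 0.0148 0.0662] [0.0186 0.0003 0.0594]
neck [ 0.0424 -0.0093  0.0648] [0.0479 0.0178 0.0698] [0.0451 0.0042 0.0673]
collar [ 0.0564 -0.0122  0.0529] [0.0709 0.0147 0.0663] [0.0636 0.0013 0.0596]
s2 [ 0.0135 -0.0302  0.0348] [0.0349 0.0297 0.0494] [ 0.0242 -0.0002  0.0421]
tongue [ 0.0394 -0.0093  0.0583] [0.0532 0.0275 0.0698] [0.0463 0.0091 0.064 ]
plate [ 0.0553 -0.0375  0.0091] [0.0897 0.0554 0.0148] [0.0725 0.009  0.012 ]
head [ 0.0979 -0.0436  0.0842] [0.1674 0.0449 0.092 ] [0.1327 0.0007 0.0881]
knob [[0.0346 0.0863 0.0619]
 [0.0465 0.1018 0.0732]
 [0.0574 0.1106 0.0768]]
t [-0.0527 -0.061   0.025 ] r [ 0.0016 -0.0023  1.5675] rows 1.349707494781815 8.393431602978488
```

View pics/w12z.png

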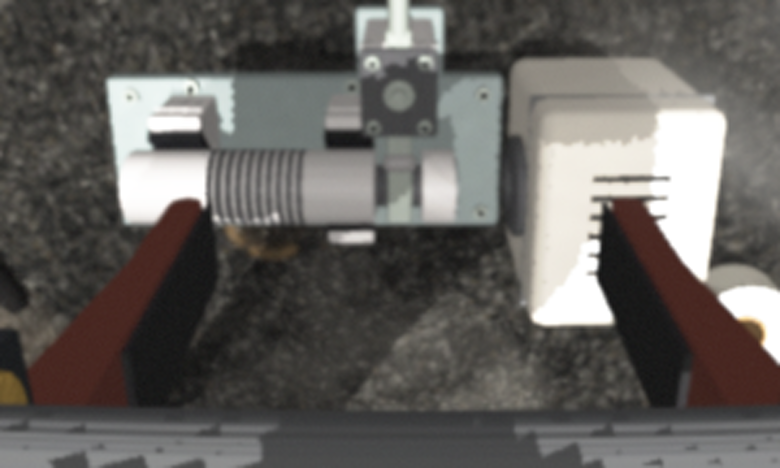

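```bash
python3 - <<'E'
from h import *
plan([.4932,.110,.11],73.4)
E
```

```text
t [-0.0526 -0.0606  0.105 ] r [ 0.0025 -0.0005 -0.0016] rows 2.113844271990004 0.01592491396404578
```

Request:
play_rows(motion=[{"grip":1,"tx":-0.0526,"ty":-0.0606,"tz":0,"rx":0,"ry":0,"rz":0},{"grip":1,"tx":-0.0526,"ty":-0.0606,"tz":0,"rx":0,"ry":0,"rz":0},{"grip":1,"tx":-0.0526,"ty":-0.0606,"tz":0.02,"rx":0,"ry":0,"rz":0},{"grip":1,"tx":-0.0526,"ty":-0.0606,"tz":0.04,"rx":0,"ry":0,"rz":0},{"grip":1,"tx":-0.0526,"ty":-0.0606,"tz":0.07,"rx":0,"ry":0,"rz":0},{"grip":1,"tx":-0.0526,"ty":-0.0606,"tz":0.1,"rx":0,"ry":0,"rz":0},{"grip":1,"tx":-0.0526,"ty":-0.0606,"tz":0.1,"rx":0,"ry":0,"rz":0},{"grip":1,"tx":-0.0526,"ty":-0.0606,"tz":0.1,"rx":0,"ry":0,"rz":0},{"grip":1,"tx":-0.0526,"ty":-0.0606,"tz":0.1,"rx":0,"ry":0,"rz":0}])

```text
clock: 20.48
eef_pos: [0.4929, 0.111, 0.1151]
orientation: [0.802, 0.598, 0.001, 0.0]
ft_force: [0.7, 0.3, 0.1]
gripper_width: 0.0021
```

```bash
python3 - <<'E'
from h import *
c=cap('wrist','w13');st();plan([.4932,.110,.0835],73.4);cap('scene','s13')
E
```

```text
clk 20.52 pos [0.4929 0.1108 0.1151] yawx 73.41 zax [ 1.6e-03  2.0e-04 -1.0e+00] F [-0.53  0.16 -0.05] w 0.0013
t [-0.0007  0.0005  0.0316] r [ 0.0014 -0.0007  0.0001] rows 0.5050985541039171 0.008490916785903753
```

View pics/w13.png

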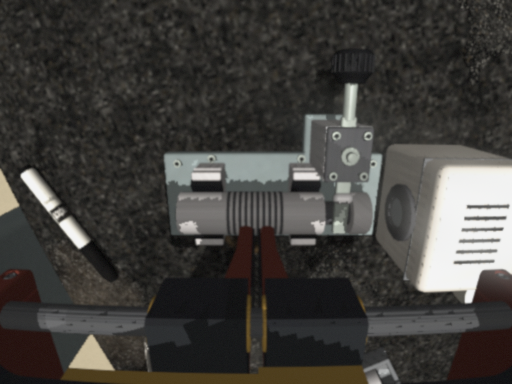

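Request:
play_rows(motion=[{"grip":1,"tx":-0.0005,"ty":0,"tz":0.02,"rx":0,"ry":0,"rz":0},{"grip":1,"tx":-0.0005,"ty":0,"tz":0.03,"rx":0,"ry":0,"rz":0},{"grip":1,"tx":-0.0005,"ty":0,"tz":0.033,"rx":0,"ry":0,"rz":0},{"grip":1,"tx":-0.0005,"ty":0,"tz":0.033,"rx":0,"ry":0,"rz":0},{"grip":1,"tx":-0.0005,"ty":0,"tz":0.033,"rx":0,"ry":0,"rz":0}])

```text
clock: 21.2
eef_pos: [0.4925, 0.1102, 0.0816]
orientation: [0.802, 0.598, 0.0, 0.0]
ft_force: [-0.3, 0.5, 0.7]
gripper_width: 0.0001
```

Request:
play_rows(motion=[{"grip":1,"tx":0,"ty":0,"tz":0.001,"rx":0,"ry":0,"rz":0},{"grip":1,"tx":0,"ty":0,"tz":0.001,"rx":0,"ry":0,"rz":0}])

```text
clock: 21.45
eef_pos: [0.4925, 0.1101, 0.0804]
orientation: [0.802, 0.598, 0.0, 0.0]
ft_force: [0.5, 0.2, 1.1]
gripper_width: 0.0004
```

Request:
play_rows(motion=[{"grip":1,"tx":0,"ty":0,"tz":0.001,"rx":0,"ry":0,"rz":0},{"grip":1,"tx":0,"ty":0,"tz":0.001,"rx":0,"ry":0,"rz":0}])

```text
clock: 21.7
eef_pos: [0.4926, 0.1102, 0.08]
orientation: [0.802, 0.598, 0.0, 0.0]
ft_force: [-1.8, -1.5, 10.4]
gripper_width: 0.0004
```

Request:
play_rows(motion=[{"grip":1,"tx":0,"ty":0,"tz":0.0005,"rx":0,"ry":0,"rz":0},{"grip":1,"tx":0,"ty":0,"tz":0.0005,"rx":0,"ry":0,"rz":0},{"grip":1,"tx":0,"ty":0,"tz":0.0005,"rx":0,"ry":0,"rz":0},{"grip":1,"tx":0,"ty":0,"tz":0.0005,"rx":0,"ry":0,"rz":0}])

```text
clock: 22.2
eef_pos: [0.4926, 0.1102, 0.0798]
orientation: [0.802, 0.598, 0.0, 0.001]
ft_force: [-3.9, -1.0, 15.3]
gripper_width: 0.0004
```

```bash
python3 rel.py w14; python3 - <<'E'
from h import *
cap('scene','s14');st()
a=cv2.resize(load('s14')['pixels'][150:280,150:290],None,fx=4,fy=4,interpolation=cv2.INTER_CUBIC);cv2.imwrite('pics/s14z.png',a)
E
```

```text
clk 22.25 pos [0.4926 0.1102 0.0799] yawx 73.41 zax [ 1.2e-03 -7.0e-04 -1.0e+00] F [-4.41 -1.04 15.71] w 0.0006
body [ 0.0002 -0.0138  0.0524] [0.0349 0.0146 0.066 ] [0.0176 0.0004 0.0592]
neck [ 0.042  -0.0106  0.0516] [0.0479 0.0176 0.0702] [0.045  0.0035 0.0609]
collar [ 0.0562 -0.0155  0.0535] [0.0689 0.0297 0.1499] [0.0625 0.0071 0.1017]
s2 [ 0.0132 -0.0307  0.031 ] [0.0342 0.0297 0.0495] [ 0.0237 -0.0005  0.0402]
tongue [ 0.0392 -0.0104  0.0582] [0.0512 0.0272 0.0698] [0.0452 0.0084 0.064 ]
plate [ 0.0551 -0.0372  0.0101] [0.0899 0.0326 0.0131] [ 0.0725 -0.0023  0.0116]
head [ 0.0975 -0.0279  0.0833] [0.1255 0.0444 0.0917] [0.1115 0.0082 0.0875]
clk 22.3 pos [0.4926 0.1102 0.0799] yawx 73.41 zax [ 1.3e-03 -6.0e-04 -1.0e+00] F [-3.43 -2.19 14.14] w 0.0007
```

View pics/w14.png

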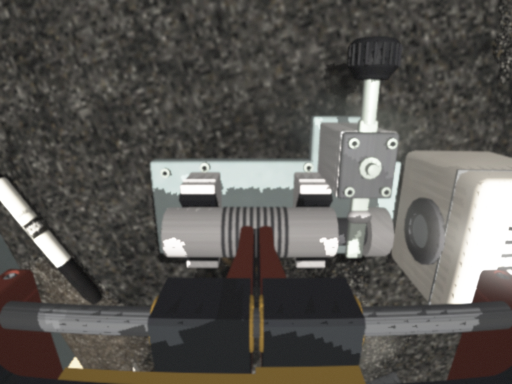

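View pics/s14z.png

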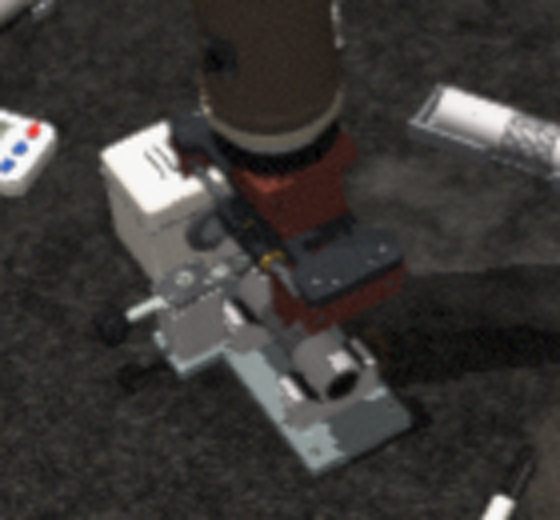

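```bash
python3 - <<'E'
from h import *
print(ticket.sign_off());st()
E
```

```text
the job is handed in; nothing more can be done
None
the job is handed in; nothing more can be done
```

The lens barrel is refitted in the tube reader, and I handed the job in at about 22 s with the arm still pressing it. No verdict came back. The force on each contact strip can't be measured directly.

- **Keeper out:** I pulled the knob 36 mm; the picture taken after letting go shows the tongue's end about 26 mm left of the axis.
- **Barrel seated:** I laid the necked barrel in both saddles, neck towards the detector, and let go. The pictures show it level along its whole length, its top at 66 mm, with position along the axis good to 1–2 mm.
- **Keeper home:** I pushed the knob back 36 mm. The knob is in its starting position and the tongue lies over the neck.
- **Final press:** The closed fingertips press down midway between the saddles with about 14–16 N. That should give roughly 10 N on each flank, against the 2.5 N needed and well under the 60 N limit. About 4 N of sideways force remains, mostly along the bed.
- **Plain tube:** I never touched it, and the last picture shows it in its tray.

The wrist camera showed a sideways error of about 2 mm, which I allowed for when placing the barrel. It leaves about 1 mm of uncertainty in the sideways readings, so I relied on the V saddles to centre the barrel.

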